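Spindle cartridge into the rocking drain cradle, heavy end down on the green side

TASK

The sealed spindle cartridge lying on the blue V rest is much heavier at one end, but its two ends look alike: lift it to feel which end is the heavy one, then lay it gently in the two saddles of the yellow rocking cradle with the heavy end at the green stop, so that when you let go the cradle tips by itself to the green side and stays there. Never let the cradle tip to the red side, and leave the other things on the bench where they are.

Things in the scene. Friction and masses are not known exactly. Their poses are not given: they have to be found in the camera images.
- cartridge: steel cylinder 130 x 30 mm with an aluminium band round its middle and a black cap 33 mm across on the last 11 mm of each end; 0.38 to 0.53 kg. Origin: its middle; x along its axis. Most of its weight is a hidden core 36 mm off the middle towards one end, +x or -x by chance; its pose does not tell which. Lifted level by the middle, it pulls 0.08 to 0.14 N m towards the heavy end.
- rest: blue fixed plate 150 x 70 x 10 mm, long along its own x, with two aluminium V saddles (90 degrees, 8 mm thick, 38 mm wide, at x = +42 and -42 mm, 76 mm free between them) on which the cartridge lies along the plate's x, axis 56 mm above the bench. Origin: centre of the plate's underside.
- cradle: fixed dark steel tray 250 x 110 x 16 mm, long along its own x, with a 16 mm square post in the middle that carries the rocker on a pivot 60 mm above the bench. Origin: centre of the tray's underside; +x is the side of the green stop.
- rocker (a joint): angle of the yellow rocker about the cradle's y axis, rad: 0 level (held there by a weak centring spring, 0.12 N m per rad, damped), +0.35 fully tipped with the green stop down, -0.35 fully tipped with the red stop down. A cartridge laid in it overcomes the spring and tips it fully to the side of the heavy end.
- seat (a point): point in the rocker, 40 mm above the pivot, where the middle of a seated cartridge belongs (100 mm above the bench when level); x towards the green stop. The yellow rocker: spine 16 mm wide, its top 31 mm below this point; V saddles like the rest's at x = +42 and -42 mm; end stops, green at +x, red at -x, 6 mm thick, 36 mm wide, inner faces 71 mm from this point, tops level with it.
- green_stop (a point): top centre of the green end stop of the rocker, 74 mm from point seat.
- screwdriver: loose screwdriver lying on the bench, bystander; about 200 mm long, origin near its middle, x axis towards the tip.
- grease: loose jar with yellow cap, 56 mm across and 60 mm tall, bystander; origin at the centre of its foot.
- bearing: loose steel bearing ring lying flat, 52 mm across, 15 mm thick, bystander; origin at the centre of its underside.
There are look-alikes about, which are no part of the job. What is meant by the cartridge is not orange or pink, and is the larger of those in its own colour.

How it is judged (in metres and radians):
On the way:
1. the cartridge is lifted clear of the blue rest (z of cartridge in the frame of rest above 0.075 m), for 0.1 s.
At the end, for the whole second after the job is handed in: The cartridge lies in the rocker's saddles (its middle within 12 mm of the seat along the rocker, 6 mm across it and not more than 6 mm above it, axes within 0.12 rad), let go and at rest, and its weight keeps the rocker tipped to the green side (joint above 0.28 rad) (x of cartridge in the frame of seat between -0.012 and 0.012 m and y of cartridge in the frame of seat between -0.006 and 0.006 m and z of cartridge in the frame of seat below 0.006 m and angle between the x axis of cartridge and the x axis of seat, either way round below 0.12 rad and value of joint rocker above 0.28 rad and linear speed of cartridge below 0.02 m/s and contact force between the fingers and cartridge below 0.1 N); the robot touches nothing.
It fails at once if the rocker tips to the red side (joint below -0.2 rad) (value of joint rocker below -0.2 rad).
It fails at once if the cartridge is dropped or thrown into the cradle (faster than 0.35 m/s within 50 mm of the seat) (distance between cartridge and seat below 0.05 m and linear speed of cartridge above 0.35 m/s).
It fails at once if the cartridge is pushed hard into the cradle (contact above 40 N) (contact force between cartridge and cradle above 40 N).
It fails at once if a bystander is moved by more than 25 mm (distance of any of screwdriver, grease, bearing from where it was at the start of the episode above 0.025 m).
It also fails if it takes over 42 s, if anything falls off the work surface, if the arm or the gripper's body presses on something with over 40 N, if the wrist force passes 120 N, or if a joint passes its speed limit or range.

ROBOT

A 7-joint arm with a two-finger parallel gripper is mounted at the origin on the work surface. World frame = base frame: x ahead of the robot, y to its left, z up, the work surface at z = 0. Lengths are in mm, angles in rad, forces in N, time in s.
With the tool pointing down it reaches from about 400 to 875 mm from the base axis. Payload 4.4 kg.
Tool frame: the origin (TCP) lies at the very end of the fingers, on their centre line; the grasp point (between the pads) lies 19 mm behind it; z points along the fingers, y is the line along which they close (so a half turn about z gives the same grasp; the last joint's range is limited). The gripper opens to 85 mm and grips with 20 to 120 N. Pads are 22 mm wide; open, the fingers measure 114 mm over their backs; the gripper's body (76 mm by 85 mm) begins 54 mm behind the grasp point. The pads swing forward as they close: fully open they stand 13 mm farther back than shut.
Start: joints at [-1.293, 0.628, 0.038, 1.517, -0.027, 0.996, -0.02], TCP at [219.07, 611.985, 231.313] pointing down, gripper open.
Joint ranges: [-3.06, 3.06], [-0.37, 2.12], [-1.25, 1.32], [0.18, 2.47], [-1.1, 4.24], [0.23, 1.98], [-2.94, 2.94]. Speed limits (rad/s): [2.57, 2.57, 3.14, 3.14, 3.14, 3.14, 3.14].

INTERFACE

Orientations are given as [roll, pitch, yaw] about the fixed x, y, z axes, in that order (R = Rz(yaw) Ry(pitch) Rx(roll)).
In Python, from cell import ctrl gives the robot as it stands.
- The arm moves only by the tool step_arm, never from a script. Its argument "series" is a list that holds one entry, the list of rows, each a list of 7 numbers: the turn, a rotation vector about the tool's x, y, z as a fraction of full scale, then the shift along the tool's x, y, z as a fraction of full scale, then the closure, from 0 (fully open) to 1 (shut). In form: [[[ax, ay, az, tx, ty, tz, gripper], ...]]. A call has 1 to 12 rows; each row shifts and turns the commanded pose from where the row before left it, along the tool's axes as they then stand; what a row does not reach is not made up. Full scale, the value 1, is 150 mm for a shift and 45 degrees for a turn. A row lasts 1/10 s, in which the tool goes at most 50 mm and 8.59 degrees, less where a joint would pass 70% of its speed; a pose out of reach is approached as far as the arm can. A call with a number of a shift or a turn outside -1 to 1 is refused whole. A call with a gripper value outside its range is refused whole. The fingers move at their own pace and stop on an object; the grip force is fixed at half the most. Time passes only in rows, so rows that do not move let the fingers close. It gives the time, the measured TCP pose, the force, the opening and the grip force at its end, in the units of the state.
- ctrl.read_state(): the state, without advancing time (a new reading comes with each control period).
- ctrl.get_image(name): name is "scene" or "top"; returns a dict with "img" (384x512x3 uint8, red, green, blue), "fx", "fy", "cx", "cy" (pixels), "R" (3x3) and "t" (3): a world point X has camera coordinates R X + t. Camera axes: x right, y down, z forward; pixel columns grow to the right and rows downward; lengths in mm; the calibration is good to about 2 mm. A picture is of the moment at which its call begins. There is no depth.
- ctrl.finish_job(): hands the job in; it is judged then, once.
Trained networks look in a picture, given as the dict that the camera call returned (one of the last four; its "shot" number tells which), for a name from the list of things; names that differ only in an ending like _2 or _b are one class to them, and where a whole thing is asked for, a point or a joint stands for the part that bears it (a point fixed in the world has none). Each returns a list of dicts, best first, with "score" (0 to 1); they miss things now and then, are a little off and sometimes report something else, mostly with a low value. They report only what shows in the picture. A call takes as long as a camera call. They do not tell look-alikes from the thing itself.
- ctrl.recognise(picture, thing): "centre" ([column, row] in pixels, amid what is visible of it).
The state is a dict: "clock": time; "qpos": joint angles; "qd": joint speeds; "tau": joint torques, N m; "eef_pos": TCP position; "tool_rot": TCP orientation; "force": force on the tool from outside, world axes, zero at the start; "torque": the same for the moment, N m; "width": finger opening in mm; "gripper_force": force on a finger pad.
Only numpy, scipy, OpenCV 4.12 (cv2) and the standard library are available. Lean on these libraries where they do the work, as an engineer would, in place of code of your own. Each camera call takes 0.05 s, during which the arm holds its last target. There are 200 camera calls.

## Working session

There is one attempt and no reset: what is moved stays moved. The work goes in short steps, Python scripts to look and compute and a tool call to move; the robot and the scene stay as the last step left them, time stands still between calls to the robot, and variables do not carry over. Pictures are saved under pics/ and viewed, at most 10 in all, crops included, and the job is handed in when it is done.

Besides the shell and the picture viewer there is one more tool, called after "Emit:" as name(argument=value, ...) on one line, values as JSON. step_arm: Moves the arm, as the interface text tells. Shift numbers are shares of 150 mm and turn numbers shares of 45 degrees, none past 1 either way. Its arguments: {"type":"object","properties":{"series":{"type":"array","items":{"type":"array","items":{"type":"array","items":{"type":"number","minimum":-1,"maximum":1}}}}},"required":["series"]}

```bash
mkdir -p pics
cat > h.py <<'E'
import numpy as np, cv2
from cell import ctrl
def save(p,n,crop=None,k=1):
    im=cv2.cvtColor(p["img"],cv2.COLOR_RGB2BGR)
    if crop: a,b,c,d=crop; im=im[b:d,a:c]
    cv2.imwrite("pics/"+n,cv2.resize(im,None,fx=k,fy=k,interpolation=cv2.INTER_CUBIC))
def back(p,uv,z):
    R=np.array(p["R"]);t=np.array(p["t"]);c=-R.T@t
    d=R.T@np.array([(uv[0]-p["cx"])/p["fx"],(uv[1]-p["cy"])/p["fy"],1])
    return c+d*(z-c[2])/d[2]
def proj(p,X):
    q=np.array(p["R"])@X+np.array(p["t"]); return np.array([p["fx"]*q[0]/q[2]+p["cx"],p["fy"]*q[1]/q[2]+p["cy"]])
E
python3 - <<'E'
from h import *
ps={n:ctrl.get_image(n) for n in("scene","top")}
Z=dict(cartridge=56,rest=5,cradle=8,rocker=80,green_stop=100,screwdriver=12,grease=60,bearing=15)
for n,p in ps.items():
    save(p,n+"0.png",k=1.5)
    print(n,"cam",-np.array(p["R"]).T@np.array(p["t"]),p["fx"])
    for k,z in Z.items():
        print(k,[(np.round(d["centre"]).astype(int).tolist(),round(d["score"],2),back(p,d["centre"],z)[:2].round().tolist()) for d in ctrl.recognise(p,k)[:4]])
s=ctrl.read_state();print(s)
E
```

```text
scene cam [1036.06758083  104.54597085  724.73193711] 367.3925646581668
cartridge [([124, 167], 0.8, [527.0, -399.0]), ([165, 242], 0.67, [695.0, -203.0]), ([200, 151], 0.66, [414.0, -243.0]), ([179, 184], 0.64, [534.0, -245.0])]
rest [([185, 195], 0.78, [527.0, -241.0])]
cradle [([399, 222], 0.82, [447.0, 281.0])]
rocker [([408, 206], 0.67, [455.0, 281.0])]
green_stop [([405, 206], 0.93, [475.0, 269.0]), ([255, 271], 0.63, [722.0, 7.0])]
screwdriver [([284, 186], 0.91, [425.0, -8.0])]
grease [([253, 271], 0.79, [704.0, -2.0])]
bearing [([208, 259], 0.92, [683.0, -113.0]), ([185, 194], 0.58, [531.0, -238.0])]
top cam [ 441.40407711  -65.82049933 1312.41452046] 457.74919885771277
cartridge [([385, 209], 0.92, [504.0, -414.0]), ([321, 203], 0.83, [527.0, -240.0]), ([331, 255], 0.65, [385.0, -263.0]), ([311, 148], 0.56, [682.0, -220.0])]
rest [([321, 210], 0.65, [509.0, -246.0]), ([133, 234], 0.58, [456.0, 292.0])]
cradle [([140, 237], 0.92, [448.0, 271.0])]
rocker [([135, 239], 0.69, [443.0, 267.0])]
green_stop [([132, 240], 0.55, [439.0, 269.0]), ([139, 239], 0.45, [441.0, 250.0])]
screwdriver [([236, 245], 0.83, [417.0, -3.0])]
grease [([235, 146], 0.87, [693.0, -9.0])]
bearing [([270, 157], 0.46, [667.0, -106.0])]
{'clock': 0.9, 'qpos': array([-1.29276128,  0.62838237,  0.03850176,  1.51737128, -0.02696272,
        0.99626748, -0.01997372]), 'qd': array([ 0.00176656, -0.00039855, -0.00094294, -0.000262  , -0.00103784,
        0.00224862, -0.00018712]), 'tau': array([-1.48874919e-04, -5.63262606e+01,  1.22547235e+00, -1.93786204e+01,
        1.09294700e-02,  1.62362780e-03,  4.96034701e-06]), 'eef_pos': array([219.11431793, 612.00082156, 231.33411009]), 'tool_rot': array([ 3.14150297e+00, -7.01610269e-06,  2.79777836e+00]), 'force': array([ 0.56223267, -0.5224371 , -0.65971882]), 'torque': array([-0.01189052,  0.0118436 ,  0.01570317]), 'gripper_force': 0.0, 'width': 85.36738056958453}
```

View pics/top0.png

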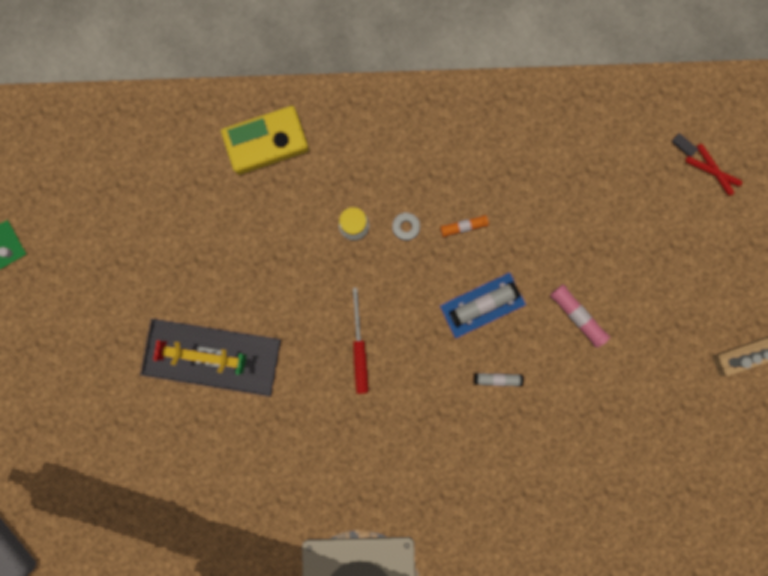

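View pics/scene0.png

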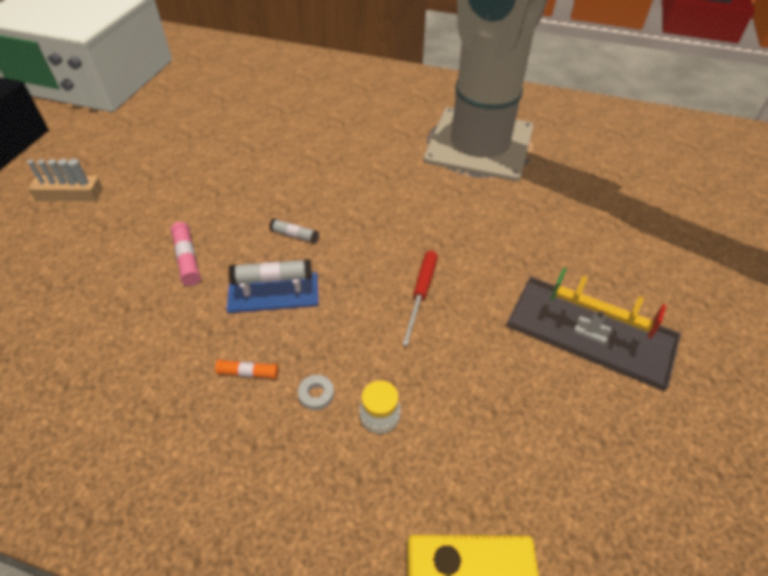

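Candidates, as pixels in the 1.5x top view:
- Grey, on the blue rest: (485,303).
- Small grey: (498,380).
- Orange: (465,226).
- Pink: (580,316).

The one meant is the larger grey one lying on the blue rest. The cradle is at (210,357), red stop on the left at (158,351), green on the right at (242,362).

```bash
cat > m.py <<'E'
from h import *
def blob(p,m,box):
    a,b,c,d=box; k=np.zeros(m.shape,np.uint8); k[b:d,a:c]=m[b:d,a:c]; 
    n,l,s,ce=cv2.connectedComponentsWithStats(k.astype(np.uint8)); i=1+np.argmax(s[1:,4]); return (l==i),ce[i],s[i,4]
E
python3 - <<'E'
from m import *
p=ctrl.get_image("top"); q=ctrl.get_image("scene")
h=cv2.cvtColor(p["img"],cv2.COLOR_RGB2HSV).astype(int); H,S,V=h[...,0],h[...,1],h[...,2]
h2=cv2.cvtColor(q["img"],cv2.COLOR_RGB2HSV).astype(int); H2,S2,V2=h2[...,0],h2[...,1],h2[...,2]
def rect(p,m,z):
    pts=np.argwhere(m)[:,::-1]; w=np.array([back(p,u,z)[:2] for u in pts],np.float32); return cv2.minAreaRect(w)
m,c,a=blob(p,(H>100)&(H<125)&(S>120),(285,175,360,230)); print("rest blue",rect(p,m,10),a)
m,c,a=blob(p,(V<100)&(S<90),(85,205,195,270)); print("tray",rect(p,m,16),a)
for n,mm in(("green",(H>40)&(H<90)&(S>100)),("red",((H<7)|(H>172))&(S>150))):
    m,c,a=blob(p,mm,(85,205,195,270)); print(n,"top",c,a,back(p,c,100)[:2])
for n,mm in(("green",(H2>40)&(H2<90)&(S2>100)),("red",((H2<7)|(H2>172))&(S2>150))):
    m,c,a=blob(q,mm,(330,170,460,260)); print(n,"scene",c,a)
m,c,a=blob(p,(H>20)&(H<30)&(S>150),(85,205,195,270)); print("yellow",rect(p,m,75),a)
# cartridge: non-blue inside rest
m,c,a=blob(p,(S<70),(290,180,355,228)); print("cart",rect(p,m,60),a)
A=cv2.resize(cv2.cvtColor(p["img"],cv2.COLOR_RGB2BGR)[175:265,285:365],None,fx=4.9,fy=6*.82,interpolation=cv2.INTER_CUBIC)
B=cv2.resize(cv2.cvtColor(p["img"],cv2.COLOR_RGB2BGR)[205:270,90:190],(392,255),interpolation=cv2.INTER_CUBIC)
C=np.zeros((max(A.shape[0],255),A.shape[1]+392,3),np.uint8);C[:A.shape[0],:A.shape[1]]=A;C[:255,A.shape[1]:]=B;cv2.imwrite("pics/crop1.png",C)
E
```

```text
rest blue ((529.358154296875, -247.67044067382812), (63.473594665527344, 142.2775421142578), 23.77865982055664) 493
tray ((445.9873962402344, 268.6165771484375), (248.97047424316406, 108.21019744873047), 79.24932861328125) 2639
green top [160.1754386 242.0877193] 57 [432.56049834 193.7905097 ]
red top [105.5625   233.203125] 64 [460.07094128 338.57048962]
green scene [373.73684211 184.15789474] 19
red scene [438.6119403 212.8358209] 67
yellow ((446.1697692871094, 271.39581298828125), (134.47537231445312, 38.32470703125), 79.34139251708984) 345
cart ((526.11572265625, -240.8264923095703), (69.84916687011719, 146.45423889160156), 23.638547897338867) 709
```

View pics/crop1.png

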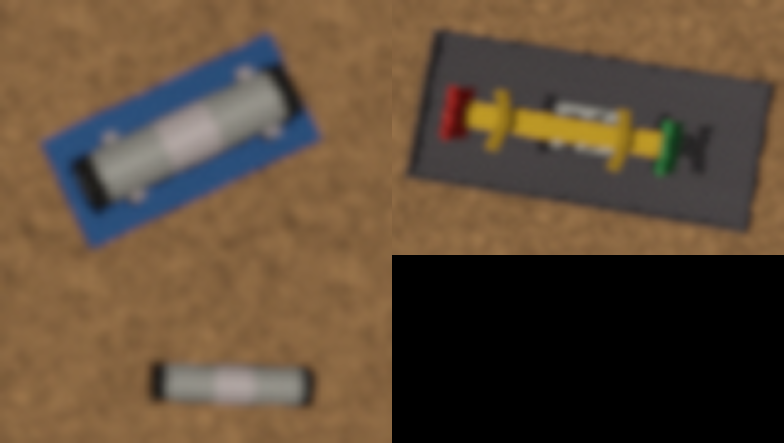

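The crop confirms it: the big grey cylinder with black caps lies on the blue rest and the small one is the decoy. The cradle sits with red left and green right. Next I'll refine the cap positions and plan the approach.

```bash
cat >> m.py <<'E'
def plan(tgt,yaw,n,g,s=None):
    s=s or ctrl.read_state(); p=np.array(s["eef_pos"]); y0=np.degrees(s["tool_rot"][2]); d=yaw-y0
    print("from",p.round(1),round(y0,1),"turn",round(d,1),"q",np.round(s["qpos"],2))
    st=(np.array(tgt)-p)/n
    for i in range(n):
        a=np.radians(y0+d*(i)/n); c,si=np.cos(a),np.sin(a)
        # a row's shift taken along the axes before its turn
        print([0,0,round(-d/n/45,3),round((c*st[0]+si*st[1])/150,3),round((si*st[0]-c*st[1])/150,3),round(-st[2]/150,3),g])
E
python3 - <<'E'
from m import *
for n,box in(("top",(285,175,360,230)),("scene",(145,165,215,212))):
    p=ctrl.get_image(n); h=cv2.cvtColor(p["img"],cv2.COLOR_RGB2HSV).astype(int)
    k=np.zeros(h.shape[:2],np.uint8);a,b,c,d=box
    k[b:d,a:c]=(h[b:d,a:c,2]<70)
    N,l,s,ce=cv2.connectedComponentsWithStats(k,connectivity=8)
    for i in range(1,N):
        if s[i,4]>4: print(n,ce[i].round(1),s[i,4],back(p,ce[i],56).round(1))
    print("pred ends",[proj(p,np.array([527,-243,56])+60*e*np.array([-.403,.915,0])).round(1) for e in(1,-1)])
plan((528,-243,215),113.8,24,0)
E
```

```text
top [342.9 192.7] 33 [ 553.  -301.8   56. ]
top [303.1 212. ] 45 [ 503.3 -190.4   56. ]
pred ends [array([302.3, 212.2]), array([341.5, 193.4])]
scene [204.8 180.5] 28 [ 506.1 -189.9   56. ]
scene [154.9 184. ] 28 [ 553.6 -299.6   56. ]
pred ends [array([206. , 179.7]), array([156. , 183.5])]
from [219.1 612.  231.3] 160.3 turn -46.5 q [-1.29  0.63  0.04  1.52 -0.03  1.   -0.02]
[0, 0, np.float64(0.043), np.float64(-0.161), np.float64(-0.195), np.float64(0.005), 0]
[0, 0, np.float64(0.043), np.float64(-0.167), np.float64(-0.189), np.float64(0.005), 0]
[0, 0, np.float64(0.043), np.float64(-0.174), np.float64(-0.183), np.float64(0.005), 0]
[0, 0, np.float64(0.043), np.float64(-0.18), np.float64(-0.177), np.float64(0.005), 0]
[0, 0, np.float64(0.043), np.float64(-0.186), np.float64(-0.171), np.float64(0.005), 0]
[0, 0, np.float64(0.043), np.float64(-0.191), np.float64(-0.165), np.float64(0.005), 0]
[0, 0, np.float64(0.043), np.float64(-0.197), np.float64(-0.158), np.float64(0.005), 0]
[0, 0, np.float64(0.043), np.float64(-0.202), np.float64(-0.152), np.float64(0.005), 0]
[0, 0, np.float
[... 688 characters left out ...]
, 0, np.float64(0.043), np.float64(-0.238), np.float64(-0.084), np.float64(0.005), 0]
[0, 0, np.float64(0.043), np.float64(-0.241), np.float64(-0.076), np.float64(0.005), 0]
[0, 0, np.float64(0.043), np.float64(-0.243), np.float64(-0.068), np.float64(0.005), 0]
[0, 0, np.float64(0.043), np.float64(-0.245), np.float64(-0.059), np.float64(0.005), 0]
[0, 0, np.float64(0.043), np.float64(-0.247), np.float64(-0.051), np.float64(0.005), 0]
[0, 0, np.float64(0.043), np.float64(-0.249), np.float64(-0.043), np.float64(0.005), 0]
[0, 0, np.float64(0.043), np.float64(-0.25), np.float64(-0.034), np.float64(0.005), 0]
[0, 0, np.float64(0.043), np.float64(-0.251), np.float64(-0.026), np.float64(0.005), 0]
```

Emit:
step_arm(series=[[[0, 0, 0, -0.193, -0.174, 0, 0], [0, 0, 0, -0.193, -0.174, 0, 0], [0, 0, 0, -0.193, -0.174, 0, 0], [0, 0, 0, -0.193, -0.174, 0, 0], [0, 0, 0, -0.193, -0.174, 0, 0], [0, 0, 0, -0.193, -0.174, 0, 0], [0, 0, 0, -0.193, -0.174, 0, 0], [0, 0, 0, -0.193, -0.174, 0, 0], [0, 0, 0, -0.193, -0.174, 0, 0], [0, 0, 0, -0.193, -0.174, 0, 0], [0, 0, 0, -0.193, -0.174, 0, 0], [0, 0, 0, -0.193, -0.174, 0, 0]]])

```text
clock: 2.3
eef_pos: [441.3, 198.6, 231.6]
tool_rot: [3.141, 0.0, 2.798]
force: [0.7, 0.5, -0.8]
width: 85.5
gripper_force: 0.0
```

```bash
sed -i 's/print(\[0,0,\(.*\),g\])/print(*[float(v) for v in [0,0,\1,g]])/' m.py; python3 -c "
from m import *
plan((529,-245.5,190),113.9,12,0)"
```

```text
from [441.3 198.6 231.6] 160.3 turn -46.4 q [-0.53  0.39  0.07  1.97 -0.04  0.78  0.79]
0.0 0.0 0.086 -0.129 -0.216 0.023 0.0
0.0 0.0 0.086 -0.143 -0.207 0.023 0.0
0.0 0.0 0.086 -0.157 -0.197 0.023 0.0
0.0 0.0 0.086 -0.17 -0.186 0.023 0.0
0.0 0.0 0.086 -0.182 -0.174 0.023 0.0
0.0 0.0 0.086 -0.193 -0.161 0.023 0.0
0.0 0.0 0.086 -0.204 -0.148 0.023 0.0
0.0 0.0 0.086 -0.213 -0.134 0.023 0.0
0.0 0.0 0.086 -0.222 -0.119 0.023 0.0
0.0 0.0 0.086 -0.229 -0.104 0.023 0.0
0.0 0.0 0.086 -0.236 -0.088 0.023 0.0
0.0 0.0 0.086 -0.241 -0.072 0.023 0.0
```

Emit:
step_arm(series=[[[0, 0, 0.086, -0.129, -0.216, 0.023, 0], [0, 0, 0.086, -0.143, -0.207, 0.023, 0], [0, 0, 0.086, -0.157, -0.197, 0.023, 0], [0, 0, 0.086, -0.17, -0.186, 0.023, 0], [0, 0, 0.086, -0.182, -0.174, 0.023, 0], [0, 0, 0.086, -0.193, -0.161, 0.023, 0], [0, 0, 0.086, -0.204, -0.148, 0.023, 0], [0, 0, 0.086, -0.213, -0.134, 0.023, 0], [0, 0, 0.086, -0.222, -0.119, 0.023, 0], [0, 0, 0.086, -0.229, -0.104, 0.023, 0], [0, 0, 0.086, -0.236, -0.088, 0.023, 0], [0, 0, 0.086, -0.241, -0.072, 0.023, 0]]])

```text
clock: 3.5
eef_pos: [528.2, -246.1, 189.9]
tool_rot: [3.141, 0.0, 1.985]
force: [-0.1, 0.5, 0.1]
width: 85.6
gripper_force: 0.0
```

Run:
```python
from m import *
q=ctrl.get_image("scene"); save(q,"s1.png",(110,90,310,240),4)
plan((529,-245.5,37),113.9,12,0)
```

```text
from [ 528.3 -254.6  189.8] 113.2 turn 0.7 q [ 0.21  0.6   0.3   1.76 -0.22  0.81  1.02]
0.0 0.0 -0.001 0.005 0.002 0.085 0.0
0.0 0.0 -0.001 0.005 0.002 0.085 0.0
0.0 0.0 -0.001 0.005 0.002 0.085 0.0
0.0 0.0 -0.001 0.005 0.002 0.085 0.0
0.0 0.0 -0.001 0.004 0.002 0.085 0.0
0.0 0.0 -0.001 0.004 0.002 0.085 0.0
0.0 0.0 -0.001 0.004 0.002 0.085 0.0
0.0 0.0 -0.001 0.004 0.002 0.085 0.0
0.0 0.0 -0.001 0.004 0.002 0.085 0.0
0.0 0.0 -0.001 0.004 0.002 0.085 0.0
0.0 0.0 -0.001 0.004 0.002 0.085 0.0
0.0 0.0 -0.001 0.004 0.002 0.085 0.0
```

View pics/s1.png

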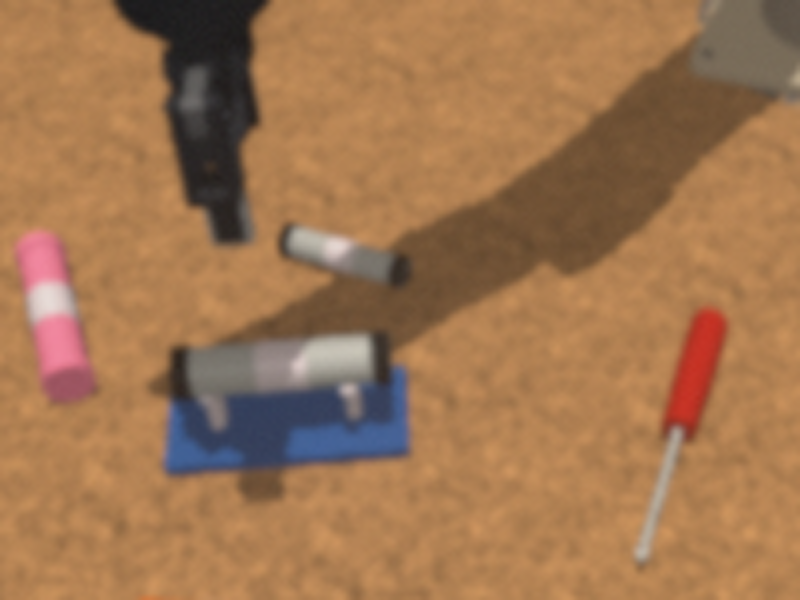

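The open gripper hangs above the cartridge at about (230,230) in the crop, with the cartridge still on the rest at (280,365). I'll let the arm settle, then descend.

Emit:
step_arm(series=[[[0, 0, 0, 0, 0, 0.1, 0], [0, 0, 0, 0, 0, 0.1, 0], [0, 0, 0, 0, 0, 0, 0]]])

```text
clock: 3.85
eef_pos: [526.6, -243.8, 158.2]
tool_rot: [-3.139, -0.003, 1.987]
force: [-0.7, 0.1, -0.4]
width: 84.8
gripper_force: 0.0
```

```bash
python3 -c "
from m import *
plan((529,-245.5,38),113.9,10,0)"|head -2
```

```text
from [ 526.6 -243.8  158.2] 113.9 turn 0.0 q [ 0.21  0.64  0.28  1.79 -0.24  0.75  1.03]
0.0 0.0 -0.0 -0.002 0.001 0.08 0.0
```

Emit:
step_arm(series=[[[0, 0, 0, 0, 0, 0.09, 0], [0, 0, 0, 0, 0, 0.09, 0], [0, 0, 0, 0, 0, 0.09, 0], [0, 0, 0, 0, 0, 0.09, 0], [0, 0, 0, 0, 0, 0.08, 0], [0, 0, 0, 0, 0, 0.08, 0], [0, 0, 0, 0, 0, 0.08, 0], [0, 0, 0, 0, 0, 0.08, 0], [0, 0, 0, 0, 0, 0.04, 0], [0, 0, 0, 0, 0, 0, 0], [0, 0, 0, 0, 0, 0, 0]]])

```text
clock: 4.95
eef_pos: [528.0, -244.8, 52.0]
tool_rot: [3.141, 0.0, 1.987]
force: [-0.2, 0.3, -0.2]
width: 85.2
gripper_force: 0.0
```

```bash
python3 -c "
from m import *
plan((529,-245.5,38),113.9,3,0)
s=ctrl.read_state();print(s['force'],s['torque'])"
```

```text
from [ 528.  -244.8   52. ] 113.9 turn 0.0 q [ 0.25  0.79  0.21  1.85 -0.3   0.53  1.08]
0.0 0.0 -0.0 -0.002 0.001 0.031 0.0
0.0 0.0 -0.0 -0.002 0.001 0.031 0.0
0.0 0.0 -0.0 -0.002 0.001 0.031 0.0
[-0.22390991  0.29962336 -0.24637282] [ 0.03577372  0.02362383 -0.04450949]
```

Emit:
step_arm(series=[[[0, 0, 0, -0.003, 0.001, 0.05, 0], [0, 0, 0, -0.003, 0.001, 0.043, 0], [0, 0, 0, 0, 0, 0, 0], [0, 0, 0, 0, 0, 0, 1], [0, 0, 0, 0, 0, 0, 1], [0, 0, 0, 0, 0, 0, 1], [0, 0, 0, 0, 0, 0, 1], [0, 0, 0, 0, 0, 0, 1], [0, 0, 0, 0, 0, 0, 1], [0, 0, 0, 0, 0, 0, 1]]])

```text
clock: 5.95
eef_pos: [527.7, -245.7, 38.4]
tool_rot: [-3.141, -0.0, 1.987]
force: [-2.9, -0.3, 5.4]
width: 28.8
gripper_force: 58.8
```

```bash
python3 -c "
from m import *
s=ctrl.read_state();print(s['eef_pos'],s['force'],s['torque'],s['width'],s['gripper_force'])"
```

```text
[ 527.71804178 -245.74477376   38.37221794] [-2.85728595 -0.33593694  5.41364748] [-0.06416939  0.6540499   0.04105139] 28.775233298295284 58.79821836948395
```

Gripped (28.8 mm, 59 N). Now lifting slowly to feel the moment.

Emit:
step_arm(series=[[[0, 0, 0, 0, 0, -0.05, 1], [0, 0, 0, 0, 0, -0.1, 1], [0, 0, 0, 0, 0, -0.1, 1], [0, 0, 0, 0, 0, -0.1, 1], [0, 0, 0, 0, 0, -0.1, 1], [0, 0, 0, 0, 0, -0.1, 1], [0, 0, 0, 0, 0, -0.05, 1], [0, 0, 0, 0, 0, 0, 1], [0, 0, 0, 0, 0, 0, 1], [0, 0, 0, 0, 0, 0, 1]]])

```text
clock: 6.95
eef_pos: [528.0, -244.9, 127.3]
tool_rot: [-3.141, -0.001, 1.987]
force: [-0.6, -0.3, -4.0]
width: 28.4
gripper_force: 59.4
```

Run:
```python
from m import *
d=np.array([np.cos(np.radians(113.9)),np.sin(np.radians(113.9)),0])
for i in range(5):
    q=ctrl.get_image("scene") if i%2 else ctrl.get_image("top"); s=ctrl.read_state()
    # load at +d: force -z  => torque d x (-z)
    print(s['eef_pos'].round(1),s['force'].round(2),s['torque'].round(3),"along d x -z:",round(float(s['torque']@np.cross(d,[0,0,-1])),3))
a=ctrl.get_image("scene")
save(a,"s2.png",(90,70,290,220),4)
```

```text
[ 528.  -245.   127.2] [ 0.3   0.11 -4.06] [ 0.061  0.044 -0.015] along d x -z: -0.074
[ 528.  -245.   127.2] [-0.4   0.25 -3.23] [0.029 0.041 0.044] along d x -z: -0.043
[ 528.1 -245.2  127.3] [-0.31  0.22 -4.03] [0.054 0.06  0.062] along d x -z: -0.073
[ 528.2 -245.2  127.3] [ 0.24 -0.57 -4.53] [ 0.068  0.093 -0.038] along d x -z: -0.1
[ 528.2 -245.3  127.5] [ 0.49 -0.04 -4.54] [0.054 0.035 0.105] along d x -z: -0.064
```

View pics/s2.png

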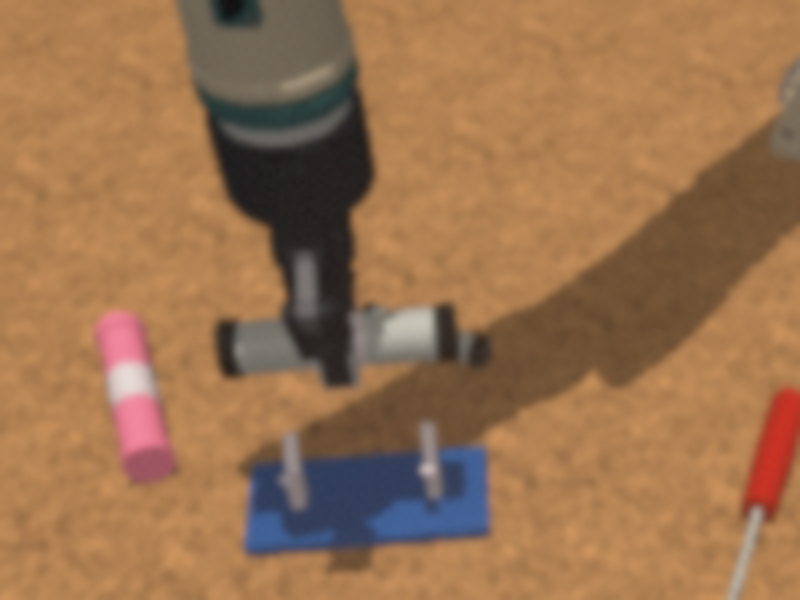

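The cartridge is lifted level, with caps at (228,348) and (445,332) in the crop. The moment reading is noisy, so I'll average more samples.

Run:
```python
from m import *
T=[];F=[]
for i in range(24):
    ctrl.get_image("top"); s=ctrl.read_state(); T.append(s['torque']);F.append(s['force'])
T=np.array(T);F=np.array(F);print(T.mean(0),T.std(0)/24**.5,F.mean(0))
d=np.array([np.cos(np.radians(113.9)),np.sin(np.radians(113.9)),0]);print(T@np.cross(d,[0,0,-1])@np.ones(24)/24, "other axis",(T@d).mean())
```

```text
[0.08347517 0.03794481 0.00387792] [0.00620425 0.00607506 0.00544757] [-0.11078127 -0.14125809 -3.89543232]
-0.09169052344420521 other axis 0.0008719352444324996
```

The moment is 0.092 N m purely across the axis, so the heavy end is at -tool x (the -y end). Target yaw is therefore 79.25°, which puts the heavy end at the green stop.

```bash
python3 -c "
from m import *
plan((446,268.6,190),79.25,20,1)"
```

```text
from [ 528.5 -245.3  128. ] 113.9 turn -34.6 q [ 0.22  0.68  0.26  1.81 -0.26  0.68  1.05]
0.0 0.0 0.038 0.168 0.044 -0.021 1.0
0.0 0.0 0.038 0.169 0.039 -0.021 1.0
0.0 0.0 0.038 0.17 0.034 -0.021 1.0
0.0 0.0 0.038 0.171 0.029 -0.021 1.0
0.0 0.0 0.038 0.172 0.024 -0.021 1.0
0.0 0.0 0.038 0.173 0.018 -0.021 1.0
0.0 0.0 0.038 0.173 0.013 -0.021 1.0
0.0 0.0 0.038 0.173 0.008 -0.021 1.0
0.0 0.0 0.038 0.173 0.003 -0.021 1.0
0.0 0.0 0.038 0.173 -0.003 -0.021 1.0
0.0 0.0 0.038 0.173 -0.008 -0.021 1.0
0.0 0.0 0.038 0.173 -0.013 -0.021 1.0
0.0 0.0 0.038 0.173 -0.018 -0.021 1.0
0.0 0.0 0.038 0.172 -0.023 -0.021 1.0
0.0 0.0 0.038 0.171 -0.029 -0.021 1.0
0.0 0.0 0.038 0.17 -0.034 -0.021 1.0
0.0 0.0 0.038 0.169 -0.039 -0.021 1.0
0.0 0.0 0.038 0.168 -0.044 -0.021 1.0
0.0 0.0 0.038 0.166 -0.049 -0.021 1.0
0.0 0.0 0.038 0.165 -0.054 -0.021 1.0
```

Emit:
step_arm(series=[[[0, 0, 0.0385, 0.168, 0.044, -0.021, 1], [0, 0, 0.0385, 0.169, 0.039, -0.021, 1], [0, 0, 0.0385, 0.17, 0.034, -0.021, 1], [0, 0, 0.0385, 0.171, 0.029, -0.021, 1], [0, 0, 0.0385, 0.172, 0.024, -0.021, 1], [0, 0, 0.0385, 0.173, 0.018, -0.021, 1], [0, 0, 0.0385, 0.173, 0.013, -0.021, 1], [0, 0, 0.0385, 0.173, 0.008, -0.021, 1], [0, 0, 0.0385, 0.173, 0.003, -0.021, 1], [0, 0, 0.0385, 0.173, -0.003, -0.021, 1]]])

```text
clock: 9.45
eef_pos: [487.3, 12.6, 159.8]
tool_rot: [3.141, -0.0, 1.684]
force: [0.8, 0.1, -3.3]
width: 28.5
gripper_force: 59.5
```

Emit:
step_arm(series=[[[0, 0, 0.0385, 0.173, -0.008, -0.021, 1], [0, 0, 0.0385, 0.173, -0.013, -0.021, 1], [0, 0, 0.0385, 0.173, -0.018, -0.021, 1], [0, 0, 0.0385, 0.172, -0.023, -0.021, 1], [0, 0, 0.0385, 0.171, -0.029, -0.021, 1], [0, 0, 0.0385, 0.17, -0.034, -0.021, 1], [0, 0, 0.0385, 0.169, -0.039, -0.021, 1], [0, 0, 0.0385, 0.168, -0.044, -0.021, 1], [0, 0, 0.0385, 0.166, -0.049, -0.021, 1], [0, 0, 0.0385, 0.165, -0.054, -0.021, 1], [0, 0, 0, 0, 0, 0, 1], [0, 0, 0, 0, 0, 0, 1]]])

```text
clock: 10.65
eef_pos: [445.8, 269.1, 191.0]
tool_rot: [3.141, -0.0, 1.385]
force: [0.3, -0.3, -4.8]
width: 28.2
gripper_force: 59.6
```

Run:
```python
from m import *
T=[]
for i in range(8):
    q=ctrl.get_image("scene"); s=ctrl.read_state(); T.append(s['torque'])
x=np.array([np.cos(np.radians(79.25)),np.sin(np.radians(79.25)),0]); print("moment toward +x:",(np.array(T)@np.cross(x,[0,0,-1])).mean())
save(q,"s3.png",(330,100,490,220),5)
for e in(60,-60,0):
    print(e,proj(q,s['eef_pos']+[0,0,17.6]+e*x))
print("stops pred",[proj(q,np.array([446,268.6,100])+e*x) for e in(-74,74)])
plan((446,268.6,120),79.25,10,1)
```

```text
moment toward +x: -0.06775958469783926
60 [454.52352444 171.80423804]
-60 [393.02696065 150.99268691]
0 [423.02130989 161.14331801]
stops pred [array([373.25367442, 183.695435  ]), array([440.40818495, 208.61989681])]
from [446.3 267.9 191. ] 79.1 turn 0.1 q [-0.98  0.56  0.57  1.93 -0.43  0.77 -0.35]
0.0 0.0 -0.0 0.0 -0.0 0.047 1.0
0.0 0.0 -0.0 0.0 -0.0 0.047 1.0
0.0 0.0 -0.0 0.0 -0.0 0.047 1.0
0.0 0.0 -0.0 0.0 -0.0 0.047 1.0
0.0 0.0 -0.0 0.0 -0.0 0.047 1.0
0.0 0.0 -0.0 0.0 -0.0 0.047 1.0
0.0 0.0 -0.0 0.0 -0.0 0.047 1.0
0.0 0.0 -0.0 0.0 -0.0 0.047 1.0
0.0 0.0 -0.0 0.0 -0.0 0.047 1.0
0.0 0.0 -0.0 0.0 -0.0 0.047 1.0
```

View pics/s3.png

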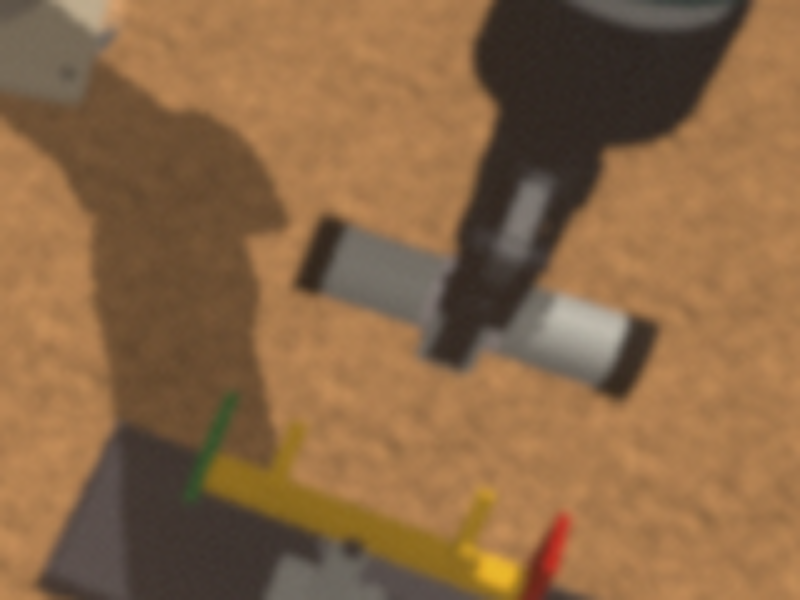

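The cartridge hangs above the cradle, heavy end on the green side, with caps in the crop at (325,253) and (630,357). The stops are where predicted: green about (217,432), red about (552,543). I'll lower partway and compare the caps with the stops.

Emit:
step_arm(series=[[[0, 0, 0, 0, 0, 0.05, 1], [0, 0, 0, 0, 0, 0.08, 1], [0, 0, 0, 0, 0, 0.08, 1], [0, 0, 0, 0, 0, 0.08, 1], [0, 0, 0, 0, 0, 0.08, 1], [0, 0, 0, 0, 0, 0.08, 1], [0, 0, 0, 0, 0, 0.05, 1], [0, 0, 0, 0, 0, 0, 1], [0, 0, 0, 0, 0, 0, 1]]])

```text
clock: 11.95
eef_pos: [446.3, 268.4, 115.9]
tool_rot: [3.141, -0.0, 1.382]
force: [0.4, -0.5, -3.8]
width: 28.5
gripper_force: 59.6
```

Run:
```python
from m import *
x=np.array([np.cos(np.radians(79.25)),np.sin(np.radians(79.25)),0])
C=np.zeros((600,800,3),np.uint8)
for n,box in(("scene",(350,140,483,240)),("top",(80,200,213,300))):
    p=ctrl.get_image(n); s=ctrl.read_state(); a,b,c,d=box
    ax=s['eef_pos']+[0,0,17.6]
    h=cv2.cvtColor(p["img"],cv2.COLOR_RGB2HSV).astype(int)
    print(n,s['eef_pos'].round(1),"ends",[proj(p,ax+e*x).round(1) for e in(-65,65)],"caps",[proj(p,ax+e*x).round(1) for e in(-59.5,59.5)],"stops",[proj(p,np.array([446,268.6,100])+e*x).round(1) for e in(-71,71)])
    if n=="scene": save(p,"s4.png",box,6)
```

```text
scene [446.5 268.5 116.2] ends [array([381.1, 175.1]), array([442.3, 197.3])] caps [array([383.5, 176. ]), array([439.6, 196.3])] stops [array([374.5, 184.2]), array([439. , 208.1])]
top [446.5 268.6 116.4] ends [array([153.1, 241.7]), array([103.5, 233.6])] caps [array([151. , 241.3]), array([105.6, 234. ])] stops [array([158.3, 242.1]), array([105.6, 233.5])]
```

View pics/s4.png

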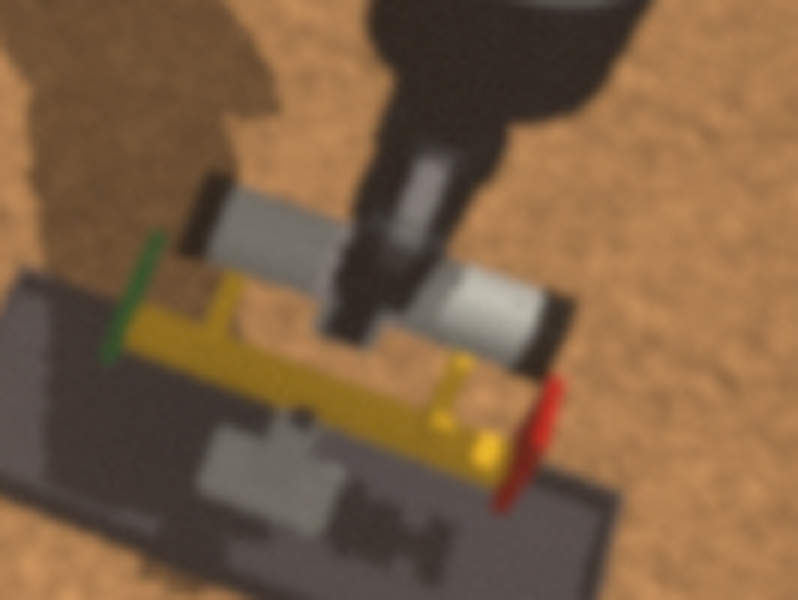

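Crop: green cap (210,215), red cap (547,335). That is about 1.6 px toward red of the predicted spots. Checking the stop corners the same way.

Run:
```python
from m import *
x=np.array([np.cos(np.radians(79.25)),np.sin(np.radians(79.25)),0]); y=np.array([x[1],-x[0],0])
p=ctrl.get_image("scene")
f=lambda X:((proj(p,X)-[350,140])*6).round().tolist()
S=np.array([446,268.6,100])
for n,e in(("green",-74),("red",74)):
    print(n,"far top",f(S+e*x-18*y),"near top",f(S+e*x+18*y),"near at spine",f(S+e*x+18*y-[0,0,30]))
for e in(-42,42): print("saddle far/near top",f(S+e*x-19*y-[0,0,2]),f(S+e*x+19*y-[0,0,2]))
h=cv2.cvtColor(p["img"],cv2.COLOR_RGB2HSV).astype(int); H,Sa=h[...,0],h[...,1]
for n,mm in(("green",(H>40)&(H<90)&(Sa>90)),("red",((H<7)|(H>172))&(Sa>140))):
    m,c,a=blob(p,mm,(350,140,483,240)); print(n,((c-[350,140])*6).round(),a)
```

```text
green far top [153.0, 231.0] near top [125.0, 294.0] near at spine [106.0, 345.0]
red far top [552.0, 377.0] near top [533.0, 447.0] near at spine [501.0, 496.0]
saddle far/near top [235.0, 263.0] [208.0, 331.0]
saddle far/near top [461.0, 346.0] [438.0, 418.0]
green [126. 300.] 37
red [531. 438.] 75
```

The stops show the same ~1 px camera bias, so the cartridge is centred to about 1 mm. Lowering gently.

Emit:
step_arm(series=[[[0, 0, 0, 0, 0, 0.03, 1], [0, 0, 0, 0, 0, 0.035, 1], [0, 0, 0, 0, 0, 0.035, 1], [0, 0, 0, 0, 0, 0.03, 1], [0, 0, 0, 0, 0, 0.025, 1], [0, 0, 0, 0, 0, 0.02, 1], [0, 0, 0, 0, 0, 0.015, 1], [0, 0, 0, 0, 0, 0.005, 1], [0, 0, 0, 0, 0, 0, 1], [0, 0, 0, 0, 0, 0, 1]]])

```text
clock: 13.1
eef_pos: [446.2, 268.5, 86.8]
tool_rot: [3.141, -0.0, 1.382]
force: [-0.1, -0.3, -4.4]
width: 28.2
gripper_force: 59.6
```

Emit:
step_arm(series=[[[0, 0, 0, 0, 0, 0.007, 1], [0, 0, 0, 0, 0, 0.007, 1], [0, 0, 0, 0, 0, 0.005, 1], [0, 0, 0, 0, 0, 0, 1], [0, 0, 0, 0, 0, 0, 1]]])

```text
clock: 13.6
eef_pos: [446.0, 268.5, 83.8]
tool_rot: [-3.142, 0.0, 1.382]
force: [0.1, -0.4, -3.2]
width: 28.1
gripper_force: 59.6
```

Run:
```python
from m import *
F=[]
for i in range(6):
    p=ctrl.get_image("scene"); s=ctrl.read_state();F.append(np.r_[s['force'],s['torque']])
print(s['eef_pos'],np.mean(F,0).round(3))
save(p,"s5.png",(350,140,483,240),6)
```

```text
[446.03035348 268.47043785  83.87748384] [-0.149 -0.062 -3.976  0.099 -0.041  0.005]
```

View pics/s5.png

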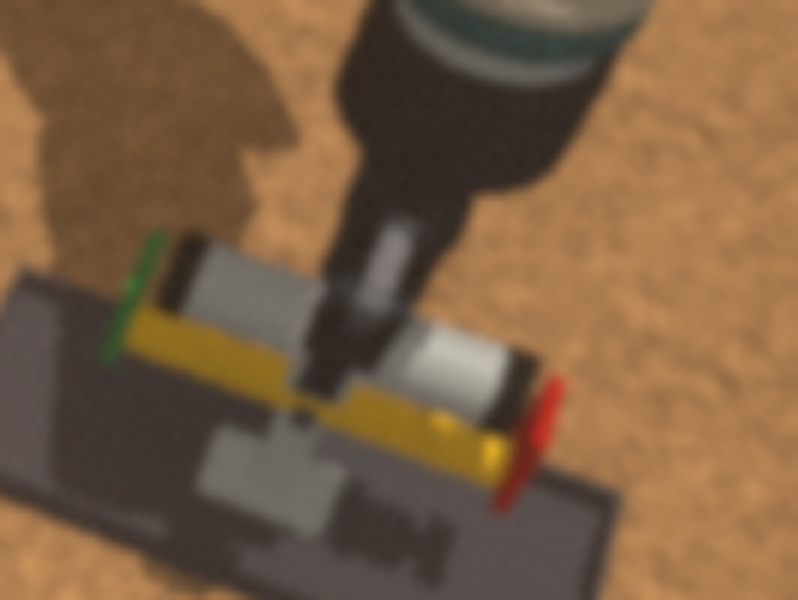

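The cartridge sits between the stops, at (185,270) and (510,390), just above the saddles. I'll lower the last ~2 mm.

Emit:
step_arm(series=[[[0, 0, 0, 0, 0, 0.005, 1], [0, 0, 0, 0, 0, 0.004, 1], [0, 0, 0, 0, 0, 0, 1], [0, 0, 0, 0, 0, 0, 1]]])

```text
clock: 14.3
eef_pos: [445.7, 268.6, 82.9]
tool_rot: [-3.141, -0.0, 1.383]
force: [-3.6, 0.1, 5.5]
width: 28.4
gripper_force: 60.6
```

Run:
```python
from m import *
F=[]
for i in range(5):
    p=ctrl.get_image("scene"); s=ctrl.read_state();F.append(np.r_[s['force'],s['torque']])
print(s['eef_pos'],np.mean(F,0).round(3))
```

```text
[445.66013364 268.66694613  82.95261221] [-3.245 -0.196  5.69   0.006  0.587 -0.016]
```

In contact (about 10 N, well under 40). Releasing.

Emit:
step_arm(series=[[[0, 0, 0, 0, 0, 0, 0.6], [0, 0, 0, 0, 0, 0, 0.5], [0, 0, 0, 0, 0, 0, 0.3], [0, 0, 0, 0, 0, 0, 0.1], [0, 0, 0, 0, 0, 0, 0], [0, 0, 0, 0, 0, 0, 0], [0, 0, 0, 0, 0, 0, 0], [0, 0, 0, 0, 0, 0, 0]]])

```text
clock: 15.35
eef_pos: [446.0, 268.5, 82.5]
tool_rot: [-3.142, 0.0, 1.382]
force: [0.2, 0.0, 0.7]
width: 85.6
gripper_force: 0.0
```

Run:
```python
from m import *
p=ctrl.get_image("scene"); s=ctrl.read_state(); print(s['force'],s['width'],s['gripper_force'])
save(p,"s6.png",(350,140,483,240),6)
```

```text
[-0.28860021 -0.63161433  0.93006428] 85.79127333460963 0.0
```

View pics/s6.png

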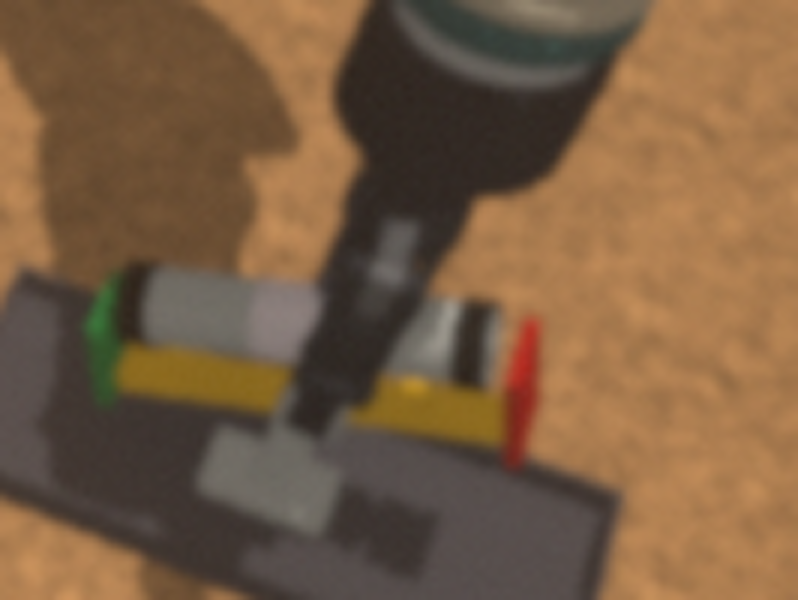

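The rocker has tipped to green: green stop low at (100,345), red stop high at (522,390), and the cartridge seated against green. Now retreating straight up.

Emit:
step_arm(series=[[[0, 0, 0, 0, 0, -0.05, 0], [0, 0, 0, 0, 0, -0.1, 0], [0, 0, 0, 0, 0, -0.15, 0], [0, 0, 0, 0, 0, -0.15, 0], [0, 0, 0, 0, 0, -0.15, 0], [0, 0, 0, 0, 0, -0.15, 0], [0, 0, 0, 0, 0, -0.15, 0], [0, 0, 0, 0, 0, -0.1, 0], [0, 0, 0, 0, 0, 0, 0], [0, 0, 0, 0, 0, 0, 0]]])

```text
clock: 16.4
eef_pos: [445.8, 268.5, 232.5]
tool_rot: [-3.141, -0.0, 1.383]
force: [-0.6, 0.6, -0.4]
width: 85.5
gripper_force: 0.0
```

Run:
```python
from m import *
p=ctrl.get_image("scene"); save(p,"s7.png",(350,140,483,240),6)
```

```text
(no output)
```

View pics/s7.png

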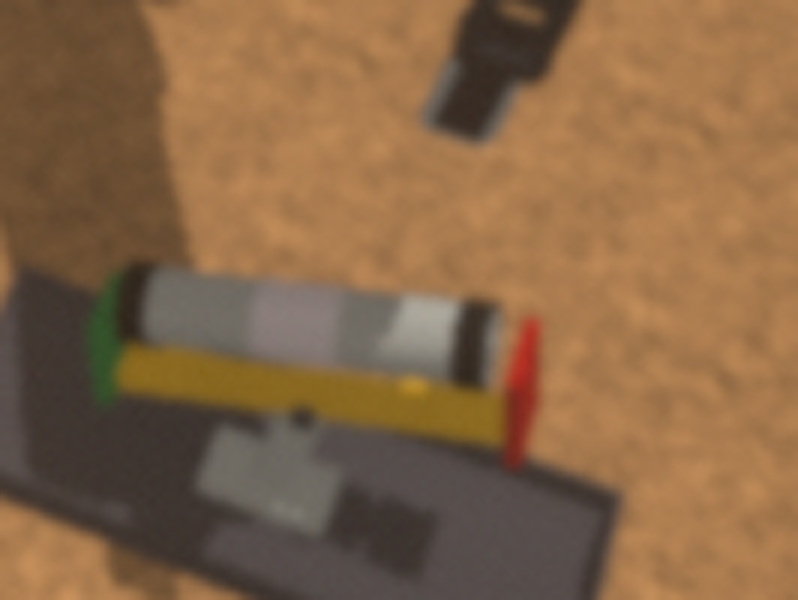

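The cartridge lies along the rocker at (310,320), tipped to green and untouched, and the gripper is clear above. Handing in.

```bash
python3 -c "
from cell import ctrl
print(ctrl.finish_job())"
```

```text
the job is handed in; nothing more can be done
None
```

The cartridge lies in the cradle with its heavy end at the green stop, the rocker tipped by itself to green and stayed there after I let go, and the job is handed in at about 16.5 s (the hand-in gave no verdict).

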